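# Index the measuring head to the sample disc

## Robot

A 6-joint arm with a two-finger parallel gripper is mounted at the origin on the work surface. World frame = base frame: x ahead of the robot, y to its left, z up, the work surface at z = 0. Lengths are in m, angles in rad, forces in N, time in s.
With the tool pointing down it reaches from about 0.325 to 0.85 m from the base axis. Payload 15.5 kg.
Tool frame: the origin (TCP) lies at the very end of the fingers, on their centre line; the grasp point (between the pads) lies behind it (ctrl.tcp_to_grasp is the z of the grasp point in the tool frame, in m); z points along the fingers, y is the direction in which the jaws open and shut (so a half turn about z gives the same grasp; the last joint's range is limited). The gripper opens to 91 mm and grips with 3 to 60 N. Pads are 32 mm wide; open, the fingers measure 118 mm over their backs; the gripper's body (76 mm by 178 mm) begins 60 mm behind the grasp point.
Start: joints at [-1.345, 0.494, 1.345, -0, 1.302, -0.096], TCP at [0.198, -0.593, 0.214] pointing down, gripper open.
Joint ranges: [-2.91, 2.91], [-0.82, 2.16], [0.22, 2.67], [-1.22, 4.37], [0.12, 2.79], [-3.08, 3.08]. Speed limits (rad/s): [1.89, 1.89, 2.57, 3.01, 3.01, 3.01].

## Interface

Orientations are given as a unit quaternion [x, y, z, w].
In Python, from workcell import sensors, viewer, finish_job, ctrl gives the robot as it stands. The module is installed in compiled form; this text tells all that it offers.
- The arm moves only by the tool apply_moves, never from a script. Its arguments are lists of equal length, an entry for each row: "delta_pos": the shift along the world's x, y, z in m, a list of three; "twist": the turn, a rotation vector about the world's x, y, z in rad, a list of three; "claw": the opening, from 0 (shut) to 1 (fully open). A call has 1 to 10 rows; each row shifts and turns the commanded pose from where the row before left it; what a row does not reach is not made up. A row lasts 1/10 s, in which the tool goes at most 50 mm and 8.59 degrees, less where a joint would pass 70% of its speed; a pose out of reach is approached as far as the arm can. A call is refused whole if a number of a shift passes 0.05 or a number of a turn 0.15, either way. A call with a gripper value outside its range is refused whole. The fingers move at their own pace and stop on an object; "force" is the grip in N (left out, the last holds). Time passes only in rows, so rows that do not move let the fingers close. It gives the time, the measured TCP pose, the force and the opening at its end, in the units of the state.
- sensors.state(): the state, without advancing time (a new reading comes with each control period).
- viewer.camera(name): name is "side" or "top"; returns (picture, depth): 480x640x3 uint8, red, green, blue; 480x640 float32, m along the optical axis (not along the pixel's ray), 0 where there is no reading.
- viewer.camera_model(name): a dict with "intrinsics" (3x3 intrinsics, pixels), "k1" (the pictures are not rectified: a ray, as slopes to the right and down, at radius r is drawn at 1 + k1 r^2 times it, then the intrinsics apply), "world_from_camera" (4x4, takes a point from camera to world coordinates). Camera axes: x right, y down, z forward; pixel columns grow to the right and rows downward; lengths in m; the calibration is good to about 2 mm. A picture is of the moment at which its call begins. camera_model takes no time and is no camera call.
- finish_job(): hands the job in, once; it reports no verdict.
The state is a dict: "time": time; "joint_pos": joint angles; "qvel": joint speeds; "effort": joint torques, N m; "tool_pos": TCP position; "orientation": TCP orientation; "contact_force": force on the tool from outside, world axes, zero at the start; "torque": the same for the moment, N m; "gripper_width": finger opening in m.
Only numpy, scipy, OpenCV 4.12 (cv2) and the standard library are available. Lean on these libraries where they do the work, as an engineer would, in place of code of your own. Each camera call takes 0.05 s, during which the arm holds its last target.

## Task

Hook a fingertip through the pull ring of the measuring stand and lift it to draw the spring index pin, swing the arm just one hole so that the measuring head comes over the flat round disc (not over the hollow cup on the other side), then lower the ring and let the pin spring fully home in that hole. Hook the ring gently from below, never pinch it in the gripper, and leave the disc, the cup and the things lying around where they are. Finish with the hand clear.

Things in the scene. Friction and masses are not known exactly. Their poses are not given: they have to be found in the camera images.
- stand: Fixed measuring stand: grey base 320 x 260 x 18 mm. Origin on the table under the vertical pivot axis, z up, +x roughly away from the robot. The arm (bar 30 mm wide, 67 to 81 mm high; hub at the pivot 48 mm across, 92 mm high) lies along x when at 0: ring and pin at its -x end, head at its +x end. On the +x side are three seats 120 mm from the pivot at -30, 0, +30 deg; disc and cup sit on the outer two.
- swing_arm (a joint): Angle of the arm about the stand's z axis, rad, counter-clockwise seen from above; 0 in the middle hole, where it starts (play +-0.02); one hole is 0.524 (30 deg) either way. Light friction (about 1 N at the ring): it stays where it is left. Locked while the pin is in a hole. Stops at +-1.12.
- index_pin (a joint): Rise of the spring pin, m: 0 home in a hole, clear of the plate above about 0.012, end stop at 0.032. The spring pushes it down with 5 N at 0, 8 N at 0.025. Let down between holes it rests on the plate at about 0.012 and clicks in once within some 3 mm of a hole. Ring, stem and pin are one rigid piece that only slides vertically in the arm's end.
- ring_centre (a point): Centre of the steel pull ring on the pin: inside 54 mm, bar 7 mm thick. Centre 154 mm above the table (pin home), 105 mm from the pivot. The ring leans 30 deg, its top towards the pivot, its foot on the pin: its hole looks outward (to the robot) and 30 deg up. Closed fingers tilted about 45 deg go through it, pointing down and to the pivot. Below it a bushing 22 mm across reaches 100 mm.
- head_aperture (a point): Centre of the black opening under the measuring head (white cylinder 52 mm across, 72 to 142 mm high, grey cap to 152), 66 mm above the table, at the arm's other end: 120 mm from the pivot, opposite the ring, and it swings opposite to the ring.
- sample_disc: Flat solid white disc, 40 mm across, 8 mm thick, loose on one of the two outer seats (top of seat 21 mm above the table); origin at the centre of its underside. The head has to come over this one.
- light_trap: Hollow white cup, 38 mm across, 34 mm high, open at the top, loose on the other outer seat (the middle seat has a fixed square tile); origin at the centre of its underside.
- chip_stack: Loose stack of plastic sample chips, 60 x 42 x 19 mm, beside the stand; origin under its centre. Leave alone.
- loupe: Loose black loupe, 42 mm across, 40 mm high, beside the stand; origin under its centre. Leave alone.
- pigment_jar: Loose jar, 52 mm across, 62 mm high, beside the stand; origin under its centre. Leave alone.
- calculator: Loose desk calculator, 130 x 78 x 15 mm; origin under its centre. Leave alone.
- mug: Loose white mug, 80 mm across, 92 mm high; origin under its centre. Leave alone.
- swatch_fan: Loose fan of colour swatches, 140 x 45 x 16 mm; origin under its centre. Leave alone.
- middle_hole (a point): Mouth of the middle hole of the index plate (110 x 260 x 12 mm, top 60 mm above the table, on the stand's -x side). Five 13 mm through holes lie on a 120 mm radius about the pivot, 30 deg apart, this one in the middle: the pin is in it at the start.

How it is judged:
On the way, in this order (a step that is already met when the one before it is completed fails the run):
1. the pin is drawn clear of the first hole by a finger in the ring (value of joint index_pin above 0.011 m and value of joint swing_arm between -0.3 and 0.3 rad and contact force between the fingers and index_pin above 1 N), for 0.1 s.
2. the arm is swung until the head is over the disc (horizontal distance between head_aperture and sample_disc below 0.012 m), for 0.1 s.
3. the pin is home in the new hole (value of joint index_pin below 0.002 m and horizontal distance between head_aperture and sample_disc below 0.01 m), for 0.2 s.
At the end, for the whole second after the job is handed in: The arm is one hole (0.524 rad, within 0.045) from where it started, on the side that puts the head's opening within 10 mm (seen from above) of the disc's centre; the pin is within 2 mm of fully home; the arm is at rest; disc and cup within 6 mm of where they were (all of step 3 and (value of joint swing_arm between 0.48 and 0.57 rad or value of joint swing_arm between -0.57 and -0.48 rad) and linear speed of swing_arm below 0.02 m/s and distance of each of sample_disc, light_trap from where it was at the start of the episode below 0.006 m); the robot touches nothing.
It fails at once if the arm is swung past the next hole (value of joint swing_arm above 0.8 rad or value of joint swing_arm below -0.8 rad).
It fails at once if the ring is pinched or wrenched (more than 32 N between the fingers and the ring) (contact force between the fingers and index_pin above 32 N).
It fails at once if the disc or the cup is lifted or shifted by more than 10 mm (distance of any of sample_disc, light_trap from where it was at the start of the episode above 0.01 m).
It fails at once if a bystander is shifted by more than 20 mm (distance of any of chip_stack, loupe, pigment_jar, calculator, mug, swatch_fan from where it was at the start of the episode above 0.02 m).
It also fails if it takes over 38 s, if anything falls off the work surface, if the arm or the gripper's body presses on something with over 40 N, if the wrist force passes 120 N, or if a joint passes its speed limit or range.

## Working session

There is one attempt and no reset: what is moved stays moved. The work goes in short steps, Python scripts to look and compute and a tool call to move; the robot and the scene stay as the last step left them, time stands still between calls to the robot, and variables do not carry over. Pictures are saved under pics/ and viewed, and the job is handed in when it is done.

Besides the shell and the picture viewer there is one more tool, called after "Request:" in YAML: its name, and indented under it one key for each argument. apply_moves: Moves the arm, as the interface text tells. Its arguments: {"type":"object","properties":{"delta_pos":{"type":"array"},"twist":{"type":"array"},"claw":{"type":"array"},"force":{"type":"number"}},"required":["delta_pos","twist","claw"]}

```bash
mkdir -p pics
cat > h.py <<'E'
import numpy as np, cv2
from workcell import sensors, viewer, finish_job, ctrl
def grab(n,tag):
    p,d=viewer.camera(n); cv2.imwrite(f'pics/{tag}.png',p[:,:,::-1]); np.savez(f'pics/{tag}.npz',p=p,d=d); return p,d
def ray(n,u,v):
    m=viewer.camera_model(n);K=np.array(m['intrinsics']);T=np.array(m['world_from_camera']);k=m['k1']
    q=cv2.undistortPoints(np.array([[[u,v]]],float),K,np.array([k,0,0,0.]))[0,0]
    return T[:3,3],T[:3,:3]@np.array([q[0],q[1],1])
def onz(n,u,v,z):
    o,r=ray(n,u,v); return o+r*(z-o[2])/r[2]
def cloud(n,d):
    m=viewer.camera_model(n);K=np.array(m['intrinsics']);T=np.array(m['world_from_camera']);k=m['k1']
    vv,uu=np.mgrid[:480,:640]
    q=cv2.undistortPoints(np.stack([uu,vv],-1).reshape(-1,1,2).astype(float),K,np.array([k,0,0,0.])).reshape(480,640,2)
    P=np.dstack([q,np.ones((480,640))])*d[...,None]
    return P@T[:3,:3].T+T[:3,3]
def proj(n,X):
    m=viewer.camera_model(n);K=np.array(m['intrinsics']);T=np.array(m['world_from_camera']);k=m['k1']
    c=T[:3,:3].T@(np.array(X)-T[:3,3]); 
    return cv2.projectPoints(c.reshape(1,3),np.zeros(3),np.zeros(3),K,np.array([k,0,0,0.]))[0].ravel()
E
python3 - <<'E'
from h import *
grab('top','t0');grab('side','s0')
for n in('top','side'):print(viewer.camera_model(n))
print(sensors.state(),ctrl.tcp_to_grasp)
E
```

```text
{'intrinsics': array([[450.26592037,   0.        , 317.04634606],
       [  0.        , 450.26592037, 242.91087962],
       [  0.        ,   0.        ,   1.        ]]), 'k1': -0.03483071035739536, 'world_from_camera': array([[-0.0270153 , -0.99290309,  0.11581718,  0.45990522],
       [-0.99952985,  0.02851117,  0.01127835,  0.00796096],
       [-0.01450039, -0.11545804, -0.99320651,  1.48579749],
       [ 0.        ,  0.        ,  0.        ,  1.        ]])}
{'intrinsics': array([[485.03567122,   0.        , 320.59203004],
       [  0.        , 485.03567122, 237.40448064],
       [  0.        ,   0.        ,   1.        ]]), 'k1': -0.03766865501060859, 'world_from_camera': array([[-0.81901523, -0.36523604,  0.44251179,  0.0510165 ],
       [-0.57369071,  0.53423676, -0.62086235,  0.7575727 ],
       [-0.00964476, -0.76236063, -0.64708056,  0.9174166 ],
       [ 0.        ,  0.        ,  0.        ,  1.        ]])}
{'time': 0.1, 'joint_pos': array([-1.34451215e+00,  4.94147048e-01,  1.34606881e+00, -6.72749933e-05,
        1.30247726e+00, -9.54942183e-02]), 'qvel': array([-0.00088973,  0.0005999 , -0.00274943, -0.00092067, -0.00093486,
        0.00075164]), 'effort': array([ 2.58697073e-04, -8.80238628e+01, -3.82546127e+01,  7.07216375e-02,
        4.82069724e-02, -3.44426030e-05]), 'tool_pos': array([ 0.19756726, -0.59259543,  0.21338184]), 'orientation': array([ 9.87083647e-01,  1.60204778e-01, -6.83164868e-05, -5.46937781e-04]), 'contact_force': array([ 0.95884772,  0.07919148, -0.23925987]), 'torque': array([ 0.00480766, -0.00242791,  0.03240421]), 'gripper_width': 0.091437392028405} -0.0188
```

View pics/t0.png

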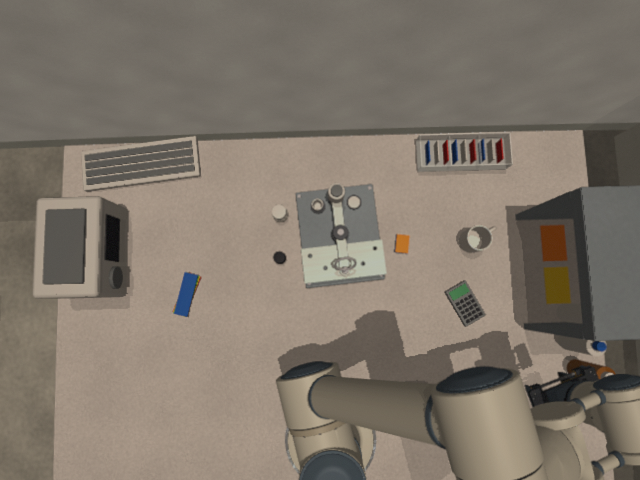

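View pics/s0.png

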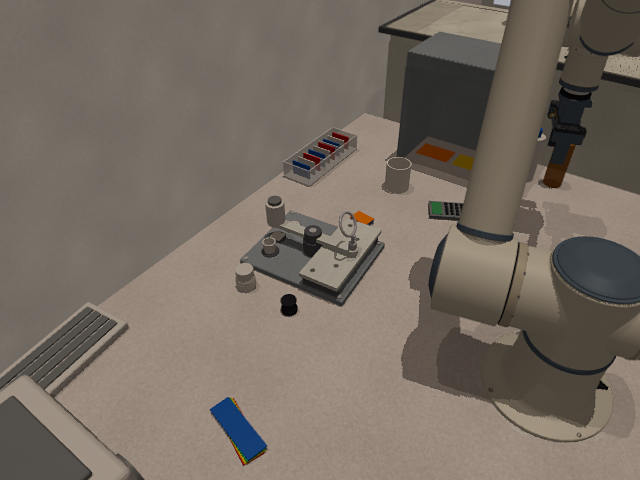

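Run:
```python
from h import *
t=cv2.imread('pics/t0.png')[170:300,270:420];s=cv2.imread('pics/s0.png')[180:310,230:400]
cv2.imwrite('pics/tz.png',cv2.resize(t,None,fx=5,fy=4.5,interpolation=2)[:600,:800]);cv2.imwrite('pics/sz.png',cv2.resize(s,None,fx=4.5,fy=4.5,interpolation=2))
print(onz('top',340,232,.092),onz('top',336,190,.152),onz('top',354,202,.029),onz('top',317,205,.055))
p=np.load('pics/t0.npz');d=p['d'];C=cloud('top',d)
for n in('top','side'):
  f=np.load(f'pics/{n[0]}0.npz');C=cloud(n,f['d'])
  m=(abs(C[...,0]-.62)<.25)&(abs(C[...,1]+.03)<.2)
  for z0,z1 in((.012,.021),(.055,.063),(.085,.096),(.148,.157),(.16,.2)):
    k=m&(C[...,2]>z0)&(C[...,2]<z1); 
    print(n,z0,k.sum(),C[k].mean(0) if k.any() else 0)
# plate rect from top
f=np.load('pics/t0.npz');C=cloud('top',f['d'])
hsv=cv2.cvtColor(f['p'],cv2.COLOR_RGB2HSV)
k=(C[...,2]>.05)&(C[...,2]<.066)&(abs(C[...,0]-.55)<.2)&(abs(C[...,1]+.03)<.2)
vv,uu=np.nonzero(k);P=np.array([onz('top',u,v,.06)[:2] for u,v in zip(uu,vv)],np.float32)
r=cv2.minAreaRect(P);print(r,cv2.boxPoints(r))
k=(C[...,2]>.01)&(C[...,2]<.3)&(abs(C[...,0]-.62)<.22)&(abs(C[...,1]+.03)<.16)
print(sum(k.ravel()))
```

```text
[ 0.65467397 -0.04881242  0.092     ] [ 0.7747929  -0.03853524  0.152     ] [ 0.7617481  -0.10070062  0.029     ] [0.75005595 0.0210255  0.055     ]
top 0.012 3019 [ 0.69303799 -0.04389724  0.01737773]
top 0.055 2015 [ 0.57757876 -0.04479498  0.05958074]
top 0.085 218 [ 0.65777495 -0.04993324  0.09075685]
top 0.148 118 [ 0.75229865 -0.04159495  0.15225915]
top 0.16 57 [ 0.56286244 -0.05653037  0.17653964]
side 0.012 3381 [ 0.66252462 -0.01073274  0.01581033]
side 0.055 2334 [ 0.57388839 -0.02240529  0.05809905]
side 0.085 266 [ 0.6623     -0.0421206   0.08985886]
side 0.148 100 [ 0.71996089 -0.04115745  0.15040473]
side 0.16 73 [ 0.55781787 -0.05264328  0.17349195]
((0.6363453269004822, -0.010694682598114014), (0.2561913728713989, 0.3371315896511078), 5.023412704467773) [[ 0.49398157  0.14600724]
 [ 0.52350175 -0.18982944]
 [ 0.77870905 -0.1673966 ]
 [ 0.7491889   0.16844007]]
7695
```

```bash
ls -la pics
```

```text
total 5648
drwxr-xr-x 2 agent agent    4096 Dec  6 17:46 .
drwxr-xr-x 3 agent agent    4096 Dec  6 17:46 ..
-rw-r--r-- 1 agent agent 2150890 Dec  6 17:46 s0.npz
-rw-r--r-- 1 agent agent  356005 Dec  6 17:46 s0.png
-rw-r--r-- 1 agent agent  400165 Dec  6 17:46 sz.png
-rw-r--r-- 1 agent agent 2150890 Dec  6 17:46 t0.npz
-rw-r--r-- 1 agent agent  374508 Dec  6 17:46 t0.png
-rw-r--r-- 1 agent agent  329290 Dec  6 17:46 tz.png
```

View pics/tz.png

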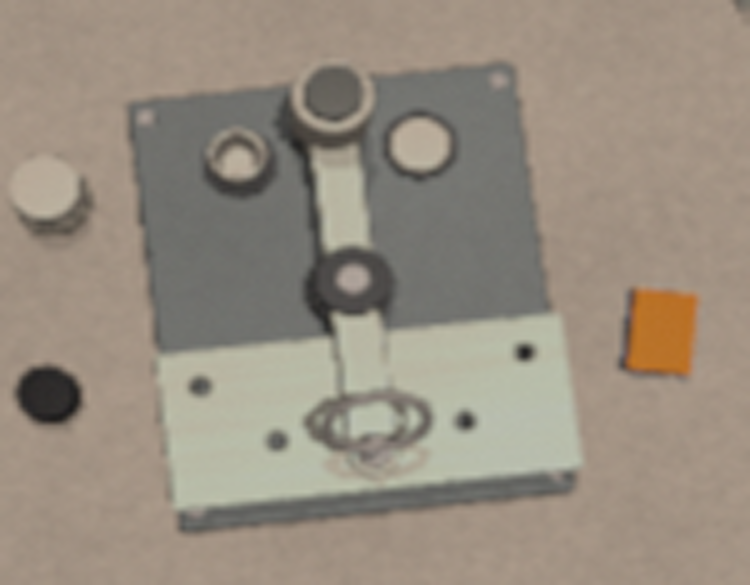

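View pics/sz.png

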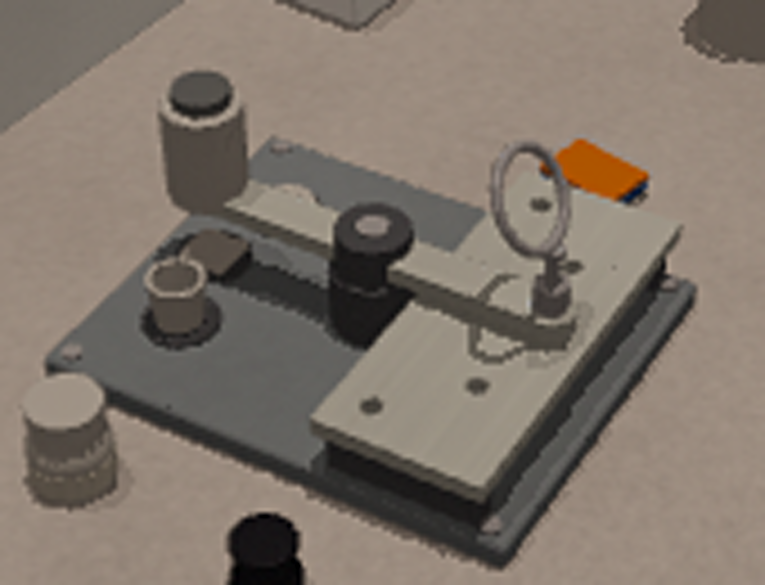

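Run:
```python
from h import *
def c(x,y): return 270+x/5-.4, 170+y/4.5-.4
a=np.radians
pol=lambda r,t:(r*np.cos(a(t)),r*np.sin(a(t)))
obs=[((200,385),.06,pol(.12,120)),((277,440),.06,pol(.12,150)),((465,420),.06,pol(.12,210)),((525,352),.06,pol(.12,240)),
((352,276),.092,(0,0)),((420,144),.029,pol(.12,-30)),((239,158),.055,pol(.12,30)),((332,92),.152,(.12,0)),
((146,117),.018,None),((499,80),.018,None)]
A=[];B=[]
for p,z,m in obs:
    w=onz('top',*c(*p),z); print(w)
    if m is not None:A.append(m);B.append(w[:2])
A=np.array(A);B=np.array(B)
from scipy.spatial.transform import Rotation as R
Ac=A-A.mean(0);Bc=B-B.mean(0)
th=np.arctan2((Ac[:,0]*Bc[:,1]-Ac[:,1]*Bc[:,0]).sum(),(Ac*Bc).sum())
M=np.array([[np.cos(th),-np.sin(th)],[np.sin(th),np.cos(th)]])
t=B.mean(0)-M@A.mean(0)
print('th',th,np.degrees(th),'piv',t);print((B-(A@M.T+t))*1000)
T=lambda x,y,z:[*(M@[x,y]+t),z]
for n,X in dict(piv=T(0,0,.092),ringc=T(-.105,0,.154),ringtop=T(-.105+.0305*.5,0,.154+.0305*.866),ringL=T(-.105,.0305,.154),ringR=T(-.105,-.0305,.154),ringbot=T(-.105-.0305*.5,0,.154-.0305*.866)).items():
    print(n,np.round(X,4),proj('top',X).round(1),proj('side',X).round(1))
```

```text
[0.58767175 0.04887552 0.06      ]
[0.54744458 0.00107217 0.06      ]
[ 0.55817779 -0.11841621  0.06      ]
[ 0.60519467 -0.15839318  0.06      ]
[ 0.65803688 -0.04892341  0.092     ]
[ 0.76312602 -0.09943542  0.029     ]
[0.75096663 0.01970747 0.055     ]
[ 0.77465568 -0.03853082  0.152     ]
[0.79117414 0.08102079 0.018     ]
[ 0.81202831 -0.15455334  0.018     ]
th 0.09054085316034925 5.1876087596017335 piv [ 0.65565925 -0.04925548]
[[ 1.16316763  0.05866277]
 [ 0.70774218 -0.03014987]
 [ 0.59088424 -0.01005626]
 [-0.1067773  -0.21528572]
 [ 2.37763058  0.33206896]
 [-1.45564179  0.17787593]
 [-2.76496071 -0.18771959]
 [-0.51204483 -0.12539623]]
piv [ 0.6557 -0.0493  0.092 ] [340.1 231.7] [311.5 229. ]
ringc [ 0.5511 -0.0587  0.154 ] [345.3 263.6] [346.8 222.8]
ringtop [ 0.5663 -0.0574  0.1804] [345.  257.8] [341.7 212.7]
ringL [ 0.5483 -0.0284  0.154 ] [335.  264.8] [341.1 229.5]
ringR [ 0.5538 -0.0891  0.154 ] [355.5 262.4] [352.3 216.3]
ringbot [ 0.5359 -0.0601  0.1276] [345.5 269.3] [351.9 232.8]
```

```bash
cat >> h.py <<'E'
from scipy.spatial.transform import Rotation as Rot
TH=.0905; PIV=np.array([.6557,-.0493])
def target(a,s,dz=0,tilt=np.radians(45),r=.105):
    """a arm angle; s tip distance past ring centre along finger; returns pos, Rot"""
    t=TH+a; d=np.array([np.cos(t)*np.cos(tilt),np.sin(t)*np.cos(tilt),-np.sin(tilt)])
    y=np.array([np.sin(t),-np.cos(t),0]); x=np.cross(y,d)
    c=np.array([PIV[0]-r*np.cos(t),PIV[1]-r*np.sin(t),.154+dz])
    return c+s*d, Rot.from_matrix(np.c_[x,y,d])
def diff(p,R,verbose=1):
    s=sensors.state(); R0=Rot.from_quat(s['orientation'])
    print('t',round(s['time'],2),'pos',s['tool_pos'].round(4),'dpos',(p-s['tool_pos']).round(4),'twist',(R*R0.inv()).as_rotvec().round(4),'F',s['contact_force'].round(2),'w',round(s['gripper_width'],4))
E
python3 - <<'E'
from h import *
diff(*target(0,-.1)); diff(*target(0,.03)); print(target(0,.03)[0])
E
```

```text
t 0.1 pos [ 0.1976 -0.5926  0.2134] dpos [0.2831 0.5274 0.0113] twist [ 0.1601 -0.7706 -0.2197] F [ 0.96  0.08 -0.24] w 0.0914
t 0.1 pos [ 0.1976 -0.5926  0.2134] dpos [ 0.3747  0.5357 -0.0806] twist [ 0.1601 -0.7706 -0.2197] F [ 0.96  0.08 -0.24] w 0.0914
[ 0.57225609 -0.05687236  0.1327868 ]
```

Request:
apply_moves:
  delta_pos:
    - [0.014,0.026,0.008]
    - [0.014,0.026,0.008]
    - [0.014,0.026,0.008]
    - [0.014,0.026,0.008]
    - [0.014,0.026,0.008]
    - [0.014,0.026,0.008]
    - [0.014,0.026,0.008]
    - [0.014,0.026,0.008]
    - [0.014,0.026,0.008]
    - [0.014,0.026,0.008]
  twist:
    - [0.008,-0.0385,-0.011]
    - [0.008,-0.0385,-0.011]
    - [0.008,-0.0385,-0.011]
    - [0.008,-0.0385,-0.011]
    - [0.008,-0.0385,-0.011]
    - [0.008,-0.0385,-0.011]
    - [0.008,-0.0385,-0.011]
    - [0.008,-0.0385,-0.011]
    - [0.008,-0.0385,-0.011]
    - [0.008,-0.0385,-0.011]
  claw: [0,0,0,0,0,0,0,0,0,0]
  force: 10

```text
time: 1.1
tool_pos: [0.3381, -0.3317, 0.2941]
orientation: [0.975, 0.103, 0.196, -0.009]
contact_force: [0.4, 0.2, -0.5]
gripper_width: 0.0137
```

Request:
apply_moves:
  delta_pos:
    - [0.014,0.026,0]
    - [0.014,0.026,0]
    - [0.014,0.026,0]
    - [0.014,0.026,0]
    - [0.014,0.026,0]
    - [0.014,0.026,0]
    - [0.014,0.026,0]
    - [0.014,0.026,0]
    - [0.014,0.026,0]
    - [0.014,0.026,0]
  twist:
    - [0.008,-0.0385,-0.011]
    - [0.008,-0.0385,-0.011]
    - [0.008,-0.0385,-0.011]
    - [0.008,-0.0385,-0.011]
    - [0.008,-0.0385,-0.011]
    - [0.008,-0.0385,-0.011]
    - [0.008,-0.0385,-0.011]
    - [0.008,-0.0385,-0.011]
    - [0.008,-0.0385,-0.011]
    - [0.008,-0.0385,-0.011]
  claw: [0,0,0,0,0,0,0,0,0,0]

```text
time: 2.1
tool_pos: [0.4777, -0.0721, 0.2939]
orientation: [0.923, 0.041, 0.383, -0.017]
contact_force: [2.3, -0.6, 0.1]
gripper_width: 0.0004
```

Run:
```python
from h import *
diff(*target(0,-.1));print(sensors.state()['joint_pos'])
p,d=grab('side','s1');cv2.imwrite('pics/s1z.png',cv2.resize(p[80:320,200:500,::-1],None,fx=2.5,fy=2.5))
p,d=grab('top','t1');cv2.imwrite('pics/t1z.png',cv2.resize(p[170:400,220:480,::-1],None,fx=2.5,fy=2.5))
```

```text
t 2.1 pos [ 0.4777 -0.0721  0.2939] dpos [ 0.003   0.0069 -0.0692] twist [0.0004 0.0006 0.0023] F [ 2.26 -0.57  0.08] w 0.0004
[-0.63212719 -0.02613319  2.17990007  1.00366478  0.58606384  0.09731555]
```

View pics/s1z.png

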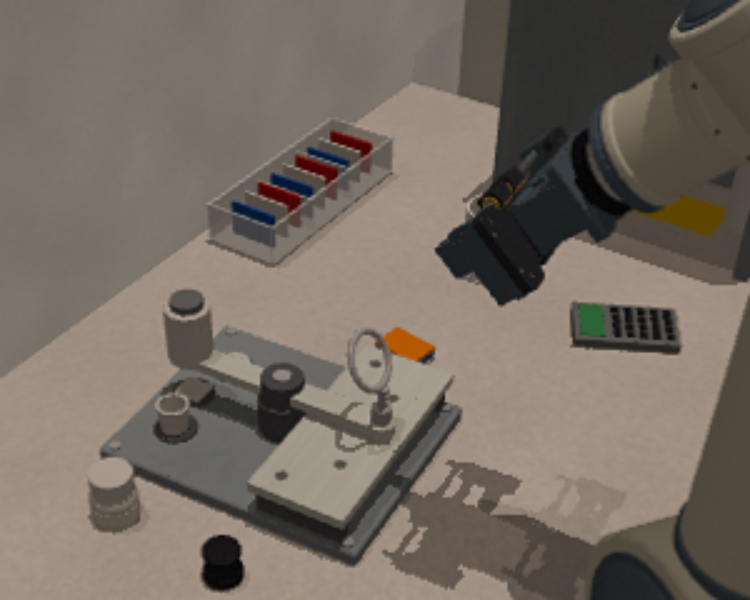

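View pics/t1z.png

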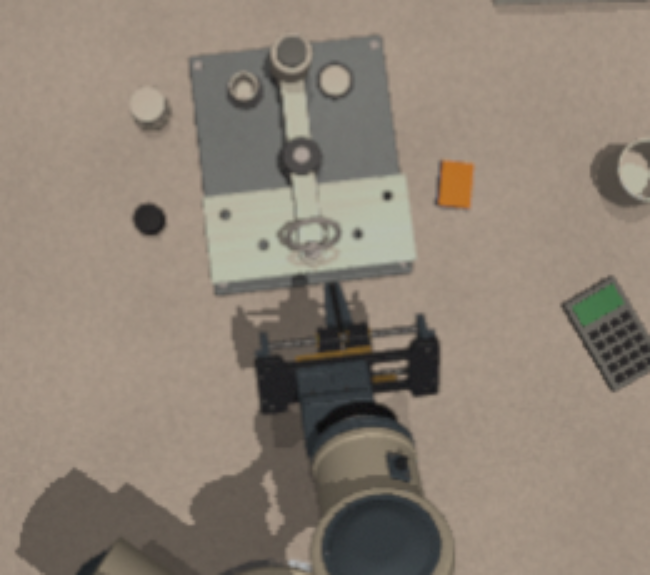

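Run:
```python
from h import *
print('tip', onz('top',352.8,284,.294), proj('top',[.4777,-.0721,.2939]))
print(proj('top',[.566,-.0574,.1804]))
for n,t in(('top','t0'),('side','s0'),('side','s1'),('top','t1')):
    C=cloud(n,np.load(f'pics/{t}.npz')['d'])
    k=(C[...,2]>.115)&(C[...,2]<.2)&(abs(C[...,0]-.555)<.05)&(abs(C[...,1]+.055)<.05)
    P=C[k]; print(t,len(P),P.min(0).round(3),P.max(0).round(3))
    # local frame
    q=P[:,:2]-PIV; r=-(q@[np.cos(TH),np.sin(TH)]); l=q@[-np.sin(TH),np.cos(TH)]
    print(' radial',np.percentile(r,[2,50,98]).round(4),'lat',np.percentile(l,[2,50,98]).round(4),'z',np.percentile(P[:,2],[2,98]).round(4))
    # plane coords fit circle: coordinate along leaning up = e
    e=(P[:,2]-.154)*np.cos(np.pi/6)-(r-.105)*np.sin(np.pi/6); nrm=(P[:,2]-.154)*.5+(r-.105)*.866
    kk=(e>-.028)
    A=np.c_[2*l[kk],2*e[kk],np.ones(kk.sum())];s=np.linalg.lstsq(A,l[kk]**2+e[kk]**2,rcond=None)[0]
    print(' circ lat,e',s[:2].round(4),'R',np.sqrt(s[2]+s[0]**2+s[1]**2).round(4),'nrm',np.median(nrm).round(4))
```

```text
tip [ 0.48720314 -0.06975357  0.294     ] [353.81737929 287.59526244]
[345.05844593 257.88638016]
t0 122 [ 0.53  -0.091  0.123] [ 0.569 -0.028  0.187]
 radial [0.0871 0.1062 0.1245] lat [-0.0316  0.0003  0.0305] z [0.1254 0.1858]
 circ lat,e [-0.0006  0.0037] R 0.0301 nrm 0.0011
s0 189 [ 0.526 -0.09   0.117] [ 0.566 -0.024  0.186]
 radial [0.0919 0.1091 0.1279] lat [-0.029   0.0066  0.034 ] z [0.1212 0.1825]
 circ lat,e [ 0.0029 -0.0012] R 0.0303 nrm 0.0033
s1 191 [ 0.525 -0.092  0.116] [ 0.566 -0.023  0.183]
 radial [0.0923 0.1097 0.1285] lat [-0.0285  0.0058  0.0347] z [0.12   0.1817]
 circ lat,e [ 0.0029 -0.0015] R 0.0301 nrm 0.003
t1 123 [ 0.531 -0.091  0.119] [ 0.569 -0.028  0.187]
 radial [0.0871 0.1067 0.1242] lat [-0.0318  0.0004  0.0305] z [0.1222 0.1863]
 circ lat,e [-0.0005  0.0041] R 0.0302 nrm 0.001
```

Request:
apply_moves:
  delta_pos:
    - [0.001,0.003,-0.023]
    - [0.001,0.003,-0.023]
    - [0.001,0.002,-0.023]
    - [0.014,0.0013,-0.014]
    - [0.014,0.0013,-0.014]
    - [0.014,0.0013,-0.014]
    - [0,0,0]
  twist:
    - [0,0,0]
    - [0,0,0]
    - [0,0,0]
    - [0,0,0]
    - [0,0,0]
    - [0,0,0]
    - [0,0,0]
  claw: [0,0,0,0,0,0,0]

```text
time: 2.9
tool_pos: [0.5239, -0.0613, 0.1836]
orientation: [0.923, 0.042, 0.382, -0.018]
contact_force: [-0.3, -0.2, -0.4]
gripper_width: 0.0007
```

Run:
```python
from h import *
diff(*target(0,-.04));diff(*target(0,.03))
p,d=grab('side','s2');a=cv2.resize(p[160:290,270:420,::-1],None,fx=4,fy=4)
p,d=grab('top','t2');b=cv2.resize(p[210:340,290:390,::-1],None,fx=4,fy=4)
cv2.imwrite('pics/z2.png',np.hstack([a,b])[:, :1000]);cv2.imwrite('pics/z2.png',cv2.resize(np.hstack([a,b]),None,fx=.8,fy=.8))
```

```text
t 2.9 pos [ 0.5239 -0.0613  0.1836] dpos [-0.0009 -0.     -0.0013] twist [-0.0006 -0.0009  0.0002] F [-0.33 -0.18 -0.36] w 0.0007
t 2.9 pos [ 0.5239 -0.0613  0.1836] dpos [ 0.0484  0.0045 -0.0508] twist [-0.0006 -0.0009  0.0002] F [-0.33 -0.18 -0.36] w 0.0007
```

View pics/z2.png

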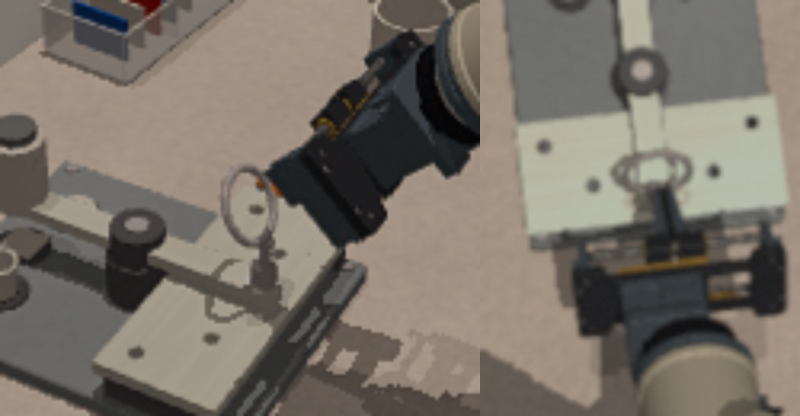

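Request:
apply_moves:
  delta_pos:
    - [0.007,0.0008,-0.0072]
    - [0.007,0.0008,-0.0072]
    - [0.007,0.0008,-0.0072]
    - [0.007,0.0006,-0.0072]
    - [0.007,0.0006,-0.0072]
    - [0,0,0]
  twist:
    - [0,0,0]
    - [0,0,0]
    - [0,0,0]
    - [0,0,0]
    - [0,0,0]
    - [0,0,0]
  claw: [0,0,0,0,0,0]

```text
time: 3.6
tool_pos: [0.558, -0.0577, 0.1493]
orientation: [0.923, 0.042, 0.383, -0.017]
contact_force: [0.1, -0.2, -0.7]
gripper_width: 0.0005
```

Request:
apply_moves:
  delta_pos:
    - [0.007,0.0006,-0.0072]
    - [0.007,0.0006,-0.0072]
    - [0,0,0]
  twist:
    - [0,0,0]
    - [0,0,0]
    - [0,0,0]
  claw: [0,0,0]

```text
time: 3.9
tool_pos: [0.5719, -0.0564, 0.1349]
orientation: [0.923, 0.042, 0.383, -0.017]
contact_force: [-0.2, -0.2, -0.1]
gripper_width: 0.0004
```

```bash
cat > look.py <<'E'
import sys
from h import *
t=sys.argv[1]
p,d=grab('side','s'+t);a=cv2.resize(p[160:290,260:410,::-1],None,fx=4,fy=4)
p,d=grab('top','t'+t);b=cv2.resize(p[180:310,290:390,::-1],None,fx=4,fy=4)
cv2.imwrite(f'pics/z{t}.png',cv2.resize(np.hstack([a,b]),None,fx=.8,fy=.8))
E
python3 - <<'E'
from h import *
diff(*target(0,.03))
E
python3 look.py 3
```

```text
t 3.9 pos [ 0.5719 -0.0564  0.1349] dpos [ 0.0004 -0.0005 -0.0021] twist [0.0001 0.0008 0.0004] F [-0.18 -0.17 -0.14] w 0.0004
```

View pics/z3.png

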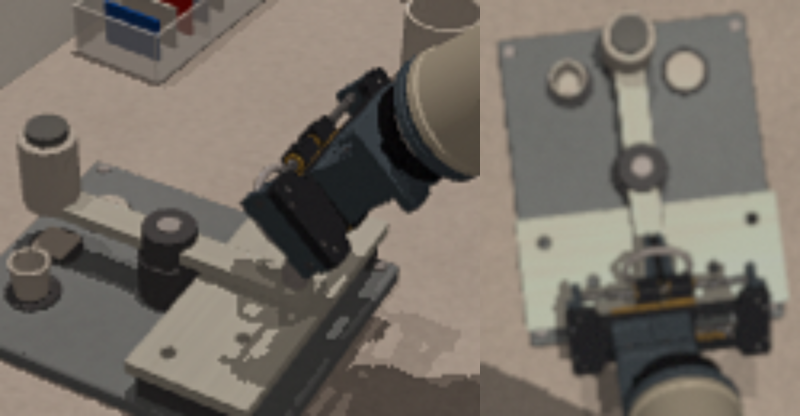

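Request:
apply_moves:
  delta_pos:
    - [0,0,0.003]
    - [0,0,0.003]
    - [0,0,0.003]
    - [0,0,0.003]
    - [0,0,0]
  twist:
    - [0,0,0]
    - [0,0,0]
    - [0,0,0]
    - [0,0,0]
    - [0,0,0]
  claw: [0,0,0,0,0]

```text
time: 4.5
tool_pos: [0.5714, -0.0562, 0.1466]
orientation: [0.923, 0.042, 0.382, -0.017]
contact_force: [-2.8, -0.6, -4.4]
gripper_width: 0.0005
```

Request:
apply_moves:
  delta_pos:
    - [0,0,0.003]
    - [0,0,0.003]
    - [0,0,0.003]
    - [0,0,0]
  twist:
    - [0,0,0]
    - [0,0,0]
    - [0,0,0]
    - [0,0,0]
  claw: [0,0,0,0]

```text
time: 4.9
tool_pos: [0.5716, -0.0562, 0.1556]
orientation: [0.923, 0.042, 0.382, -0.017]
contact_force: [-4.3, -1.4, -6.1]
gripper_width: 0.0008
```

Request:
apply_moves:
  delta_pos:
    - [0,0,0.003]
    - [0,0,0.003]
    - [0,0,0.003]
    - [0,0,0.001]
    - [0,0,0]
  twist:
    - [0,0,0]
    - [0,0,0]
    - [0,0,0]
    - [0,0,0]
    - [0,0,0]
  claw: [0,0,0,0,0]

```text
time: 5.4
tool_pos: [0.5716, -0.0561, 0.1656]
orientation: [0.923, 0.042, 0.382, -0.017]
contact_force: [-5.9, -0.8, -7.5]
gripper_width: 0.0007
```

```bash
python3 - <<'E'
from h import *
p,R=target(-.524,.03);c,_=target(0,.03)
print(sensors.state()['tool_pos'],np.linalg.norm(sensors.state()['tool_pos'][:2]-PIV))
# path: rotate current tcp about pivot
v=sensors.state()['tool_pos'][:2]-PIV
for i in range(0,13):
    a=-.524*i/12; w=np.array([np.cos(a)*v[0]-np.sin(a)*v[1],np.sin(a)*v[0]+np.cos(a)*v[1]])+PIV
    if i: print((w-o).round(4),end=' ')
    o=w
print(o)
E
python3 look.py 4
```

```text
[ 0.5716036  -0.05612665  0.16557633] 0.08437303200012969
[-0.0002  0.0037] [-0.0001  0.0037] [0.0001 0.0037] [0.0003 0.0037] [0.0004 0.0037] [0.0006 0.0036] [0.0007 0.0036] [0.0009 0.0036] [0.0011 0.0035] [0.0012 0.0035] [0.0014 0.0034] [0.0015 0.0034] [ 0.57947155 -0.01313327]
```

View pics/z4.png

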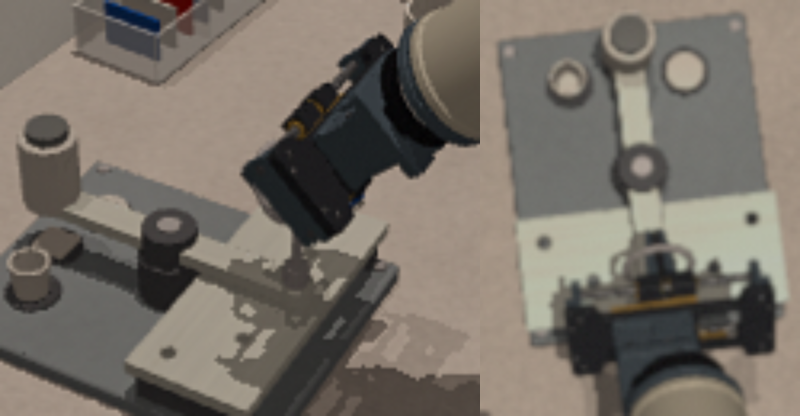

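Request:
apply_moves:
  delta_pos:
    - [-0.0002,0.0037,0]
    - [-0.0001,0.0037,0]
    - [0.0001,0.0037,0]
    - [0.0003,0.0037,0]
    - [0.0004,0.0037,0]
    - [0.0006,0.0036,0]
    - [0.0007,0.0036,0]
    - [0.0009,0.0036,0]
    - [0.0011,0.0035,0]
    - [0,0,0]
  twist:
    - [0,0,-0.0437]
    - [0,0,-0.0437]
    - [0,0,-0.0437]
    - [0,0,-0.0437]
    - [0,0,-0.0437]
    - [0,0,-0.0437]
    - [0,0,-0.0437]
    - [0,0,-0.0437]
    - [0,0,-0.0437]
    - [0,0,0]
  claw: [0,0,0,0,0,0,0,0,0,0]

```text
time: 6.5
tool_pos: [0.5753, -0.0245, 0.1655]
orientation: [0.914, -0.132, 0.379, 0.054]
contact_force: [-9.7, 1.0, -7.0]
gripper_width: 0.0004
```

```bash
cat > arm.py <<'E'
import sys
from h import *
f=np.load(f'pics/t{sys.argv[1]}.npz');p=f['p'];C=cloud('top',f['d'])
# head cap: points at z~.152 ; full head points
for nm,lo,hi in(('cap',.147,.158),('headtop',.137,.158)):
    k=(C[...,2]>lo)&(C[...,2]<hi)&(C[...,0]>.70)&(C[...,0]<.82)&(abs(C[...,1]+.05)<.13)
    vv,uu=np.nonzero(k); c,r=cv2.minEnclosingCircle(np.c_[uu,vv].astype(np.float32)) if len(uu) else ((0,0),0)
    z=.152 if nm=='cap' else .142
    for q,l in((c,'circ'),((uu.mean(),vv.mean()),'mean')):
        w=onz('top',*q,z)[:2]; v=w-PIV; print(nm,l,np.round(q,1),w.round(4),'ang',round(np.arctan2(v[1],v[0])-TH,4),'r',np.hypot(*v).round(4))
E
python3 look.py 5; for i in 0 4 5;do echo == $i; python3 arm.py $i;done; python3 -c "
from h import *
diff(*target(-.524,.03))"
```

```text
== 0
cap circ [335.8 190.2] [ 0.7742 -0.038 ] ang 0.0049 r 0.1191
cap mean [336.5 189.7] [ 0.7758 -0.0399] ang -0.0126 r 0.1204
headtop circ [336.6 190.5] [ 0.7754 -0.0408] ang -0.0193 r 0.12
headtop mean [336.5 190.3] [ 0.7762 -0.0405] ang -0.0176 r 0.1208
== 4
cap circ [336.3 190.1] [ 0.7745 -0.0394] ang -0.0073 r 0.1193
cap mean [336.7 189.5] [ 0.7761 -0.0407] ang -0.0193 r 0.1207
headtop circ [336.6 190.4] [ 0.7757 -0.0408] ang -0.0196 r 0.1203
headtop mean [336.6 190.4] [ 0.7757 -0.0408] ang -0.0199 r 0.1203
== 5
cap circ [351.3 190.7] [ 0.7713 -0.0847] ang -0.3877 r 0.1209
cap mean [351.8 190.7] [ 0.7711 -0.0861] ang -0.3993 r 0.1211
headtop circ [351.6 191.7] [ 0.7704 -0.0861] ang -0.401 r 0.1205
headtop mean [351.6 191.6] [ 0.7706 -0.0861] ang -0.4006 r 0.1207
t 6.6 pos [ 0.5752 -0.0246  0.1655] dpos [ 0.0045  0.0105 -0.0327] twist [-0.0003  0.0008 -0.1521] F [-8.37  3.31 -7.62] w 0.0005
```

View pics/z5.png

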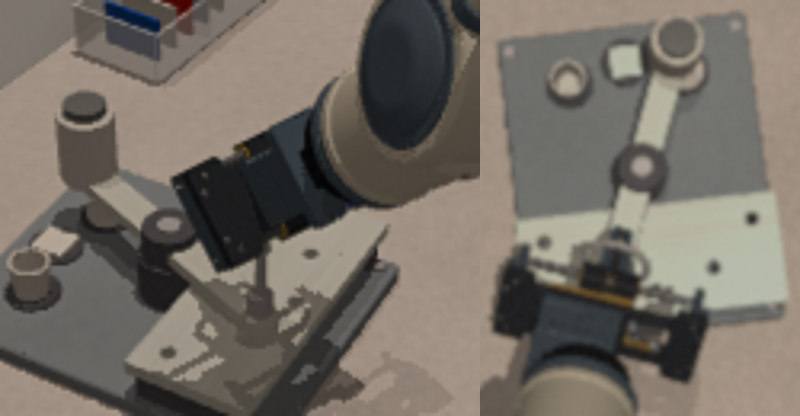

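Request:
apply_moves:
  delta_pos:
    - [0.0013,0.0037,0]
    - [0.0015,0.0036,0]
    - [0.0016,0.0036,0]
    - [0,0,0]
  twist:
    - [0,0,-0.046]
    - [0,0,-0.046]
    - [0,0,-0.046]
    - [0,0,0]
  claw: [0,0,0,0]

```text
time: 7.0
tool_pos: [0.5799, -0.0134, 0.1656]
orientation: [0.903, -0.193, 0.375, 0.079]
contact_force: [-10.7, 3.7, -7.7]
gripper_width: 0.0006
```

```bash
python3 look.py 6; python3 arm.py 6; python3 -c "
from h import *
diff(*target(-.524,.03))"
```

```text
cap circ [357.  193.9] [ 0.761  -0.1015] ang -0.5507 r 0.1175
cap mean [357.1 192.6] [ 0.7649 -0.1018] ang -0.5389 r 0.1212
headtop circ [356.9 193.6] [ 0.7641 -0.1021] ang -0.5439 r 0.1205
headtop mean [356.8 193.5] [ 0.7645 -0.1019] ang -0.5409 r 0.1208
t 7.1 pos [ 0.5797 -0.0136  0.1655] dpos [-0.     -0.0005 -0.0328] twist [ 0.0001  0.0011 -0.0155] F [-9.23  4.85 -7.48] w 0.0002
```

View pics/z6.png

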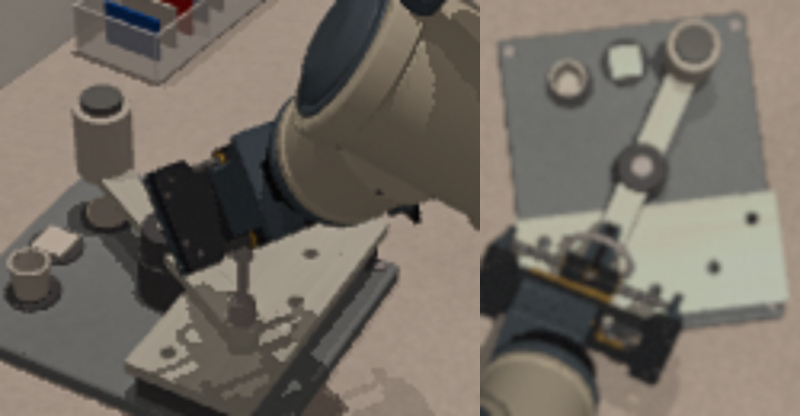

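Request:
apply_moves:
  delta_pos:
    - [0,0,-0.003]
    - [0,0,-0.003]
    - [0,0,-0.003]
    - [0,0,-0.003]
    - [0,0,0]
  twist:
    - [0,0,0]
    - [0,0,0]
    - [0,0,0]
    - [0,0,0]
    - [0,0,0]
  claw: [0,0,0,0,0]

```text
time: 7.6
tool_pos: [0.5796, -0.0141, 0.1533]
orientation: [0.904, -0.192, 0.375, 0.08]
contact_force: [-10.2, 6.0, -6.1]
gripper_width: 0.0007
```

Request:
apply_moves:
  delta_pos:
    - [0,0,-0.003]
    - [0,0,-0.003]
    - [0,0,-0.003]
    - [0,0,0]
  twist:
    - [0,0,0]
    - [0,0,0]
    - [0,0,0]
    - [0,0,0]
  claw: [0,0,0,0]

```text
time: 8.0
tool_pos: [0.5796, -0.0141, 0.1443]
orientation: [0.904, -0.192, 0.375, 0.08]
contact_force: [-9.1, 6.3, -5.6]
gripper_width: 0.0003
```

Request:
apply_moves:
  delta_pos:
    - [0,0,-0.003]
    - [0,0,-0.003]
    - [0,0,-0.003]
    - [0,0,0]
  twist:
    - [0,0,0]
    - [0,0,0]
    - [0,0,0]
    - [0,0,0]
  claw: [0,0,0,0]

```text
time: 8.4
tool_pos: [0.5813, -0.0147, 0.1365]
orientation: [0.903, -0.192, 0.376, 0.08]
contact_force: [0.3, -0.1, -0.0]
gripper_width: 0.0006
```

```bash
python3 look.py 7; python3 arm.py 7; python3 -c "
from h import *
diff(*target(-.524,.03))"
```

```text
cap circ [356.6 192.9] [ 0.7641 -0.1005] ang -0.5315 r 0.1198
cap mean [356.6 192.7] [ 0.7646 -0.1005] ang -0.5304 r 0.1203
headtop circ [356.6 193.4] [ 0.7646 -0.1012] ang -0.5352 r 0.1206
headtop mean [356.6 193.3] [ 0.7651 -0.1013] ang -0.534 r 0.1212
t 8.5 pos [ 0.5811 -0.0147  0.1365] dpos [-0.0014  0.0006 -0.0037] twist [ 0.0016  0.0034 -0.0145] F [ 0.45  0.1  -0.27] w 0.0006
```

View pics/z7.png

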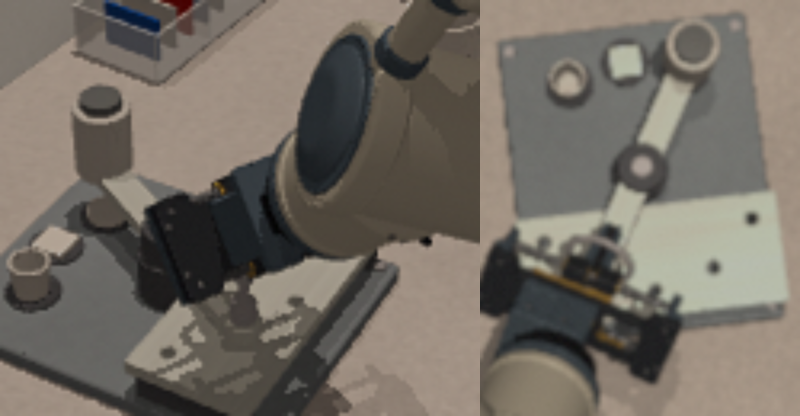

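Request:
apply_moves:
  delta_pos:
    - [0,0,-0.003]
    - [-0.0064,0.0031,0.0071]
    - [-0.0064,0.0031,0.0071]
    - [-0.0064,0.0031,0.0071]
    - [-0.0064,0.0031,0.0071]
    - [-0.0064,0.0031,0.0071]
    - [0,0,0]
  twist:
    - [0,0,0]
    - [0,0,0]
    - [0,0,0]
    - [0,0,0]
    - [0,0,0]
    - [0,0,0]
    - [0,0,0]
  claw: [0,0,0,0,0,0,0]

```text
time: 9.2
tool_pos: [0.5482, 0.0011, 0.1693]
orientation: [0.903, -0.192, 0.376, 0.08]
contact_force: [-0.5, -0.6, -0.8]
gripper_width: 0.0007
```

Request:
apply_moves:
  delta_pos:
    - [-0.0127,0.0061,0.0141]
    - [-0.0127,0.0061,0.0141]
    - [-0.0127,0.0061,0.0141]
    - [-0.0127,0.0061,0.0141]
    - [-0.0127,0.0061,0.0141]
    - [-0.0127,0.0061,0.0141]
    - [-0.0127,0.0061,0.0141]
    - [0,0,0]
  twist:
    - [0,0,0]
    - [0,0,0]
    - [0,0,0]
    - [0,0,0]
    - [0,0,0]
    - [0,0,0]
    - [0,0,0]
    - [0,0,0]
  claw: [0,0,0,0,0,0,0,0]

```text
time: 10.0
tool_pos: [0.4514, 0.0173, 0.223]
orientation: [0.895, -0.18, 0.403, 0.062]
contact_force: [-0.1, 0.2, -0.3]
gripper_width: 0.0004
```

```bash
python3 look.py 8; python3 arm.py 8
python3 - <<'E'
from h import *
print(sensors.state()['time'],sensors.state()['contact_force'].round(2))
# ring top height, before/after
for a,t in((0,'0'),(-.524,'8')):
  for n in('top','side'):
    C=cloud(n,np.load(f'pics/{n[0]}{t}.npz')['d']); c=target(a,0)[0]
    k=(C[...,2]>.115)&(C[...,2]<.24)&(np.hypot(C[...,0]-c[0],C[...,1]-c[1])<.045)
    z=C[k][:,2]; print(t,n,k.sum(),np.percentile(z,[50,90,95,98,100]).round(4))
# disc / cup pixels
p=np.load('pics/t8.npz')['p'].astype(int);q=np.load('pics/t0.npz')['p'].astype(int)
print('cup diff',abs(p-q)[195:216,307:328].mean())
E
```

```text
cap circ [356.8 193.3] [ 0.7627 -0.1009] ang -0.5397 r 0.1188
cap mean [356.9 192.6] [ 0.7649 -0.1015] ang -0.5363 r 0.121
headtop circ [356.7 193.5] [ 0.7644 -0.1013] ang -0.5368 r 0.1205
headtop mean [356.7 193.3] [ 0.765  -0.1014] ang -0.5353 r 0.1211
10.1 [ 0.22 -0.38 -0.29]
0 top 122 [0.1549 0.1818 0.1846 0.1858 0.1868]
0 side 189 [0.1522 0.1793 0.1811 0.1825 0.1863]
8 top 133 [0.1535 0.1813 0.1843 0.1864 0.188 ]
8 side 226 [0.1517 0.178  0.1805 0.1816 0.1826]
cup diff 4.024943310657596
```

View pics/z8.png

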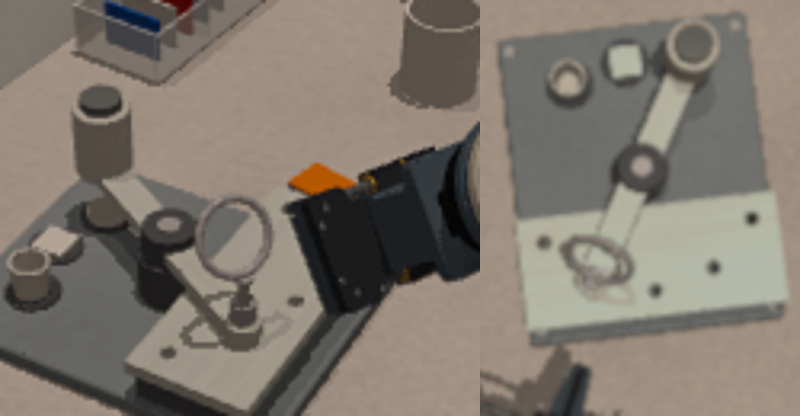

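```bash
python3 -c "
from h import *
s=sensors.state();print(s['time'],abs(s['qvel']).max(),s['contact_force'].round(2));print(finish_job())"
```

```text
10.1 0.01874707619398769 [ 0.22 -0.38 -0.29]
the job is handed in; nothing more can be done
None
```

I hooked the closed fingertip through the ring from below and lifted it about 20 mm. I then swung the arm one hole clockwise so the head came over the disc on the -y side, lowered the ring and backed the finger out. The job was handed in at 10.1 s; the hand-in gives no verdict, so the points below are my own checks.

- **Arm angle:** the head cap in the top view puts the arm about -0.52 rad from where it started, so the head is over the disc's seat within a few mm.
- **Pin home:** the top of the ring is at the same height as at the start to within about 1 mm. The finger's force stayed on well past the height where the pin would rest on the plate, then went to zero.
- **Hand clear:** the hand was out of the ring, with a wrist force of about 0.5 N.
- **Force on the ring:** the largest wrist force I read was about 14 N during the swing.
- **Disc and cup:** the cup looks unmoved. The disc is hidden under the head in the top view, so I could not check its position directly, but nothing came near it.
- **Disagreements:**
  - The two cameras differed by about 3 mm on the ring's position, which was within the clearance.
  - The last retreat rows stopped slightly short of the commanded pose and tilt, in free air and with no effect.

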